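# Heat-sink clamp on, fixture slide held at its mark

## Robot

A 7-joint arm with a two-finger parallel gripper is mounted at the origin on the work surface. World frame = base frame: x ahead of the robot, y to its left, z up, the work surface at z = 0. Lengths are in mm, angles in rad, forces in N, time in s.
With the tool pointing down it reaches from about 400 to 875 mm from the base axis. Payload 4.4 kg.
Tool frame: the origin (TCP) lies between the finger pads; the fingertips stand 17 mm ahead of it and the grasp point (between the pads) lies 2 mm behind it; z points along the fingers, y is the line along which they close (so a half turn about z gives the same grasp; the last joint's range is limited). The gripper opens to 85 mm and grips with 20 to 120 N. Pads are 22 mm wide; open, the fingers measure 114 mm over their backs; the gripper's body (76 mm by 85 mm) begins 54 mm behind the grasp point. The pads swing forward as they close: fully open they stand 13 mm farther back than shut.
Start: joints at [1.118, 0.628, 0.038, 1.517, -0.027, 0.996, -0.02], TCP at [245.226, -601.982, 215.313] pointing down, gripper open.
Joint ranges: [-3.06, 3.06], [-0.37, 2.12], [-1.25, 1.32], [0.18, 2.47], [-1.1, 4.24], [0.23, 1.98], [-2.94, 2.94]. Speed limits (rad/s): [2.57, 2.57, 3.14, 3.14, 3.14, 3.14, 3.14].

## Interface

Orientations are given as [roll, pitch, yaw] about the fixed x, y, z axes, in that order (R = Rz(yaw) Ry(pitch) Rx(roll)).
In Python, from cell import sensors, get_image, ctrl gives the robot as it stands.
- The arm moves only by the tool send_rows, never from a script. Its argument "series" is a list of rows, each a list of 3 entries, a list of its own where there are three numbers: the finger opening in mm, from 0 to 85.4, then the shift along the world's x, y, z in units of 60 mm (1.0 is 60 mm), then the turn, a rotation vector about the world's x, y, z in units of 5 degrees (1.0 is 5 degrees). A call has 1 to 8 rows; each row shifts and turns the commanded pose from where the row before left it; what a row does not reach is not made up. A row lasts 1/8 s, in which the tool goes at most 62.5 mm and 10.7 degrees, less where a joint would pass 70% of its speed; a pose out of reach is approached as far as the arm can. A call is refused whole if a number of a shift passes 1 or a number of a turn 1, either way. A call with a gripper value outside its range is refused whole. The fingers move at their own pace and stop on an object; the grip force is fixed at half the most. Time passes only in rows, so rows that do not move let the fingers close. It gives the time, the measured TCP pose, the force, the opening and the grip force at its end, in the units of the state.
- sensors.read_state(): the state, without advancing time (a new reading comes with each control period).
- get_image(name): name is "scene" or "top" or "wrist"; returns a dict with "img" (420x560x3 uint8, red, green, blue), "depth" (420x560 float32, mm along the optical axis (not along the pixel's ray), 0 where there is no reading), "vfov" (degrees; the focal length in pixels is half the picture's height over the tangent of half this angle, whatever the lens; pixels are square), "cx", "cy" (the principal point, pixels), "k1" (the pictures are not rectified: a ray, as slopes to the right and down, at radius r is drawn at 1 + k1 r^2 times it, then the intrinsics apply), "world_to_cam" (4x4, takes a point from world to camera coordinates). Camera axes: x right, y down, z forward; pixel columns grow to the right and rows downward; lengths in mm; the calibration is good to about 2 mm. A picture is of the moment at which its call begins.
- ctrl.finish_job(): hands the job in; it is judged then, once.
The state is a dict: "clock": time; "qpos": joint angles; "qd": joint speeds; "tau": joint torques, N m; "eef_pos": TCP position; "tool_rot": TCP orientation; "force": force on the tool from outside, world axes, zero at the start; "torque": the same for the moment, N m; "width": finger opening in mm; "gripper_force": force on a finger pad.
Only numpy, scipy, OpenCV 4.12 (cv2) and the standard library are available. Lean on these libraries where they do the work, as an engineer would, in place of code of your own. Each camera call takes 0.05 s, during which the arm holds its last target. There are 200 camera calls.

## Task

Get the tacking fixture ready for the welder: take the copper-jawed spring clamp from its stand and clip it upright over the middle of the top edge of the sheet standing in the fixture, and let go of it. Then take the upright handle of the fixture's spring-return slide, pull it out until its pointer lines up with the index fin on the base, and finish while still holding it there, with the clamp still on the sheet. Leave the other things on the bench where they are.

Things in the scene. Friction and masses are not known exactly. Their poses are not given: they have to be found in the camera images.
- clamp: sprung clamp like a big peg, 103 mm tall, 20 wide (its y), 0.1 kg; starts upright, jaws down, clipped on the stand's strip. Origin: between its two copper jaws at their lower end; z up to the handles, x across the jaws (squeeze line). This is its -x half; the +x half hinges on it 45 mm up. Jaws 22 mm tall; a plate can enter 35 mm from below. Once released it bites with about 7 N
- clamp_grip (a point): where to squeeze: between the flat handles (50 to 102 mm above the clamp's origin, leaning out), 85 mm above the origin. Width over the handles here: 60 mm biting (66 at the top), 44 mm squeezed, when they stand parallel. Squeezing takes 7 N, rising to 11 N at the stop; keep it squeezed to the stop to carry it, then each half is tilted 0.2 rad
- clamp_jaw (a joint): opening of the clamp's jaws: 0 biting a 4 mm plate, 0.4 rad squeezed to the stop (jaw gap about 19 mm), -0.1 shut on nothing
- stand: parking stand: wooden foot 80 x 80 x 14 mm with an upright steel strip, 4 mm thick (its x), 40 mm wide (its y), top edge 80 mm above the bench. Origin: centre of the underside. Fixed
- fixture: fixed steel tacking fixture; base plate 220 (x) x 120 (y) x 12 mm, reaching from -120 to +100 mm in x from its origin, which lies on the bench under it. The slide runs along its x axis and is pulled towards -x. A bridge 40 mm tall spans the slide from 0 to 44 mm in x; guide rails are 30 mm tall
- sheet: upright aluminium sheet standing across the far (+x) end of the fixture, 4 mm thick (fixture x), 110 mm wide (fixture y). Top edge 90 mm above the bench, free to 56 mm below its top. Axes as the fixture's
- sheet_top (a point): middle of the sheet's top edge, at half its thickness; x across the sheet, y along the edge, z up
- slide: spring-return slide with an upright steel handle, 14 mm thick (fixture x), 32 mm wide (fixture y), top 96 mm above the bench; only the handle stands above the 30 mm tall rails. Origin: on the handle's axis, 22 mm above the bench. It runs from home up to 70 mm towards fixture -x; the spring pulls back with 5 N at home and 120 N/m more as it comes out (about 12 N at 55 mm)
- handle_grip (a point): point on the handle's axis, 72 mm above the bench; the slide's pointer (a thin 3 mm bar across the -y guide rail) lies at the same x of the fixture
- mark: index fin: upright steel fin 3 mm thick (x), 12 mm wide, 30 mm tall on a small foot, standing on the base plate at its -y side, beside the guide rail. It is the mark. Fixed; its place along the slide differs from start to start. Axes as the fixture's
- mark_top (a point): middle of the fin's top edge, 46 mm above the bench. The slide is at the mark when handle_grip and this point have the same x in the fixture's frame (30 to 55 mm of travel)
- brush: bystander: wire hand brush lying between the stand and the fixture; leave alone
- hammer: bystander: chipping hammer lying near the left edge of the working area; leave alone
- nozzle: bystander: small reddish ceramic nozzle, 18 mm across and 30 mm tall, standing loose on the fixture's base plate beside the slide; leave alone
- coupon: bystander: flat steel plate 120 x 80 x 6 mm lying on the right; leave alone
- angle: bystander: dark steel L-bracket 70 mm long, 60 mm tall, at the back; leave alone
- tin: bystander: grey jar 66 mm across, 70 mm tall, at the back; leave alone
- nut: bystander: steel ring nut 36 mm across, 16 mm tall, on the right; leave alone
There are look-alikes about, which are no part of the job. Leave any red look-alike of the clamp alone.

How it is judged:
By the outcome, as a careful person would: the job done as asked, in the order asked, and still so for the second after the job is handed in, while the arm keeps its last pose, push and grip.
It also fails if it takes over 48 s, if anything falls off the work surface, if the arm or the gripper's body presses on something with over 40 N, if the wrist force passes 120 N, or if a joint passes its speed limit or range.

## Working session

There is one attempt and no reset: what is moved stays moved. The work goes in short steps, Python scripts to look and compute and a tool call to move; the robot and the scene stay as the last step left them, time stands still between calls to the robot, and variables do not carry over. Pictures are saved under pics/ and viewed, at most 10 in all, crops included, and the job is handed in when it is done.

Besides the shell and the picture viewer there is one more tool, called after ">>>" by a JSON object that holds its "method" and its "body". send_rows: Moves the arm, as the interface text tells. Its arguments: {"type":"object","properties":{"series":{"type":"array"}},"required":["series"]}

```bash
mkdir -p pics; ls; cat > h.py <<'E'
import numpy as np, cv2
from cell import sensors, get_image, ctrl
def cam(n):
    d=get_image(n); return d
def K(d):
    f=d["img"].shape[0]/2/np.tan(np.radians(d["vfov"])/2); return f
def ray(d,u,v):
    f=K(d); x=(u-d["cx"])/f; y=(v-d["cy"])/f
    rd=np.hypot(x,y); r=rd
    for _ in range(20): r=rd/(1+d["k1"]*r*r)
    s=r/rd if rd>0 else 1
    T=np.array(d["world_to_cam"]); R=T[:3,:3]; o=-R.T@T[:3,3]
    return o, R.T@np.array([x*s,y*s,1.0])
def onz(d,u,v,z):
    o,r=ray(d,u,v); return o+r*(z-o[2])/r[2]
def cloud(d):
    h,w=d["depth"].shape; f=K(d); v,u=np.mgrid[:h,:w]
    x=(u-d["cx"])/f; y=(v-d["cy"])/f; rd=np.hypot(x,y); r=rd.copy()
    for _ in range(20): r=rd/(1+d["k1"]*r*r)
    s=np.where(rd>0,r/np.maximum(rd,1e-9),1); z=d["depth"]
    P=np.stack([x*s*z,y*s*z,z],-1); T=np.array(d["world_to_cam"]); R=T[:3,:3]
    return (P-T[:3,3])@R
def proj(d,p):
    T=np.array(d["world_to_cam"]); c=T[:3,:3]@np.array(p)+T[:3,3]; x,y=c[0]/c[2],c[1]/c[2]; k=1+d["k1"]*(x*x+y*y); f=K(d)
    return x*k*f+d["cx"],y*k*f+d["cy"]
def tri(d1,p1,d2,p2):
    o1,a=ray(d1,*p1); o2,b=ray(d2,*p2); A=np.stack([a,-b],1)
    t=np.linalg.lstsq(A,o2-o1,rcond=None)[0]; q1=o1+a*t[0]; q2=o2+b*t[1]
    return (q1+q2)/2, np.linalg.norm(q1-q2)
def save(n,img,s=1):
    cv2.imwrite("pics/"+n,cv2.resize(img[:,:,::-1],None,fx=s,fy=s,interpolation=cv2.INTER_CUBIC))
E
python3 - <<'E'
from h import *
for n in("scene","top"):
    d=cam(n); save(n+"0.png",d["img"],1.4); o,r=ray(d,280,210); print(n,o,r,d["vfov"],d["k1"],(d["depth"]>0).mean())
    np.save(n+"0.npy",d,allow_pickle=True)
print(sensors.read_state())
E
```

```text
pics
scene [1477.2389884  -574.83788317  875.01516905] [-0.66334133  0.42822076 -0.61396827] 42.39830477006334 -0.0864195991109965 0.9958673469387755
top [ 475.85435447   -2.28194757 1230.53575024] [ 0.11693825  0.01074579 -0.9931373 ] 49.10287134728149 0.018003702669019073 0.996203231292517
{'clock': 0.1, 'qpos': array([ 1.11817393,  0.62924659,  0.0384512 ,  1.51822417, -0.02699379,
        0.99634398, -0.02001481]), 'qd': array([-0.00025916, -0.00226389,  0.00023497, -0.0013968 , -0.00028232,
        0.00173248, -0.00011455]), 'tau': array([ 4.81378855e-03, -5.64517736e+01,  1.23057727e+00, -1.93971151e+01,
        1.11670088e-02,  5.38333668e-03, -6.79588268e-06]), 'eef_pos': array([ 245.01650534, -601.4284341 ,  214.49979278]), 'tool_rot': array([-3.13988886e+00,  2.51869036e-05,  3.86806763e-01]), 'force': array([-0.00716409,  0.2474444 , -0.24109325]), 'torque': array([ 0.01300839, -0.00997355,  0.03974239]), 'gripper_force': 0.0, 'width': 85.46845913702639}
```

View pics/scene0.png

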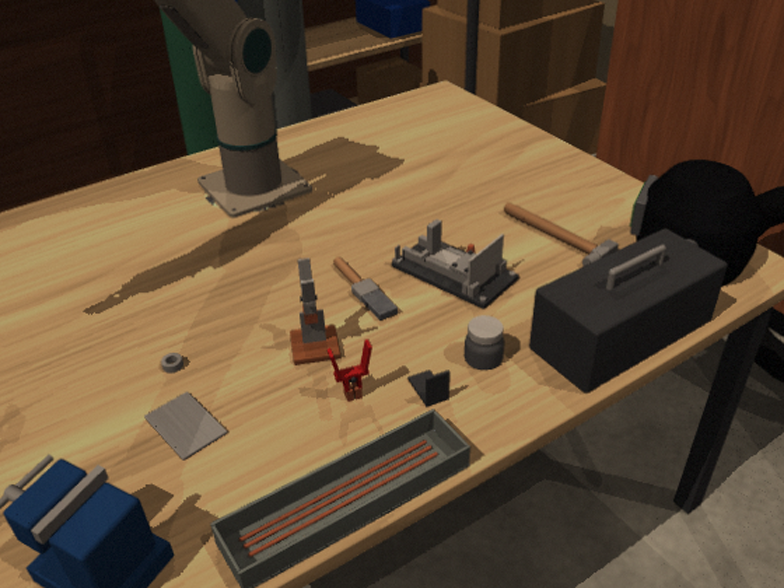

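View pics/top0.png

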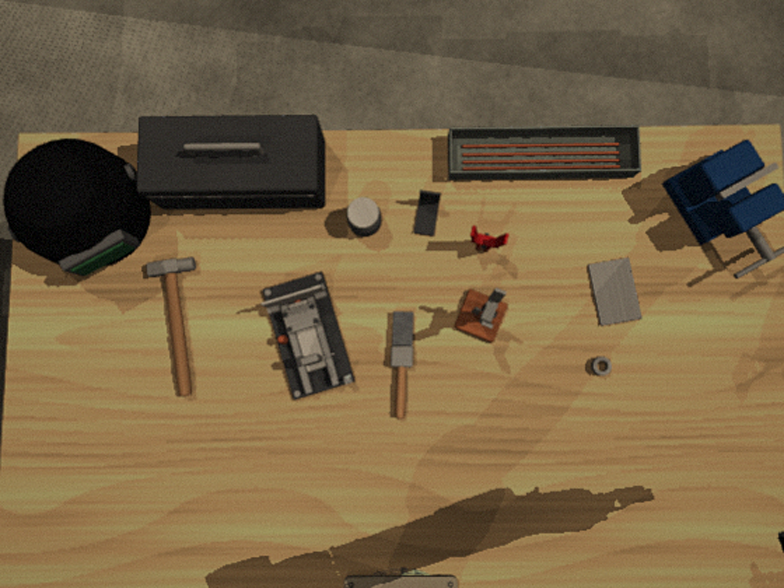

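The scene view shows a grey clamp on the wooden-footed stand at (310,300), or (492,308) in the top view. A red look-alike stands loose at (352,370), or (488,238) in the top view. The grey one fits, because it is clipped on the stand strip and isn't red. The fixture is at (455,262) in the scene view and (307,335) in the top view. I'll confirm with an enlarged crop.

```bash
python3 - <<'E'
from h import *
T=np.load("top0.npy",allow_pickle=True).item(); S=np.load("scene0.npy",allow_pickle=True).item()
def c(d,u,v,w,h): return cv2.resize(d["img"][v-h//2:v+h//2,u-w//2:u+w//2],(400,300),interpolation=cv2.INTER_CUBIC)
im=np.vstack([np.hstack([c(T,345,222,60,46),c(S,222,220,112,84)]),np.hstack([c(T,219,240,128,96),c(S,325,186,112,84)])])
im=np.clip(im.astype(float)*1.4,0,255).astype(np.uint8)
save("crop1.png",im)
P=cloud(T)
# stand clamp points
for nm,(u0,u1,v0,v1) in dict(stand=(322,368,200,246),fix=(183,256,190,288)).items():
    q=P[v0:v1,u0:u1].reshape(-1,3)
    for lo,hi in ((10,18),(20,35),(36,44),(60,76),(76,86),(86,93),(93,100),(100,112),(112,125),(125,150)):
        m=(q[:,2]>lo)&(q[:,2]<hi)
        if m.sum()>2: print(nm,lo,hi,m.sum(),q[m].mean(0).round(1),q[m].min(0).round(0),q[m].max(0).round(0))
E
```

```text
stand 10 18 607 [ 577.1 -152.5   14.1] [ 530. -207.   10.] [ 629. -108.   18.]
stand 20 35 7 [ 585.3 -145.6   25.1] [ 551. -154.   20.] [ 612. -139.   33.]
stand 60 76 10 [ 577.5 -150.1   69.6] [ 570. -176.   62.] [ 586. -139.   75.]
stand 76 86 11 [ 582.6 -147.9   80.2] [ 572. -172.   76.] [ 593. -140.   83.]
stand 86 93 7 [ 580.2 -148.6   87.2] [ 574. -154.   86.] [ 589. -142.   88.]
stand 100 112 8 [ 581.1 -154.8  108.9] [ 570. -173.  103.] [ 592. -146.  112.]
stand 112 125 140 [ 579.1 -159.2  117.9] [ 557. -175.  112.] [ 601. -142.  125.]
stand 125 150 41 [ 591.  -163.8  138. ] [ 555. -177.  125.] [ 606. -140.  150.]
fix 10 18 1567 [538.1 166.3  13.1] [425.  83.  10.] [664. 257.  18.]
fix 20 35 958 [528.3 164.8  29.7] [436.  93.  20.] [654. 250.  35.]
fix 36 44 431 [572.1 179.7  40.2] [459.  96.  36.] [627. 240.  44.]
fix 60 76 57 [590.1 180.3  67.4] [487. 138.  60.] [627. 242.  75.]
fix 76 86 30 [598.  185.8  81.3] [489. 139.  77.] [625. 239.  86.]
fix 86 93 85 [597.7 186.3  90.2] [487. 138.  86.] [629. 242.  93.]
fix 93 100 74 [507.3 158.9  95.5] [487. 141.  93.] [626. 224. 100.]
```

View pics/crop1.png

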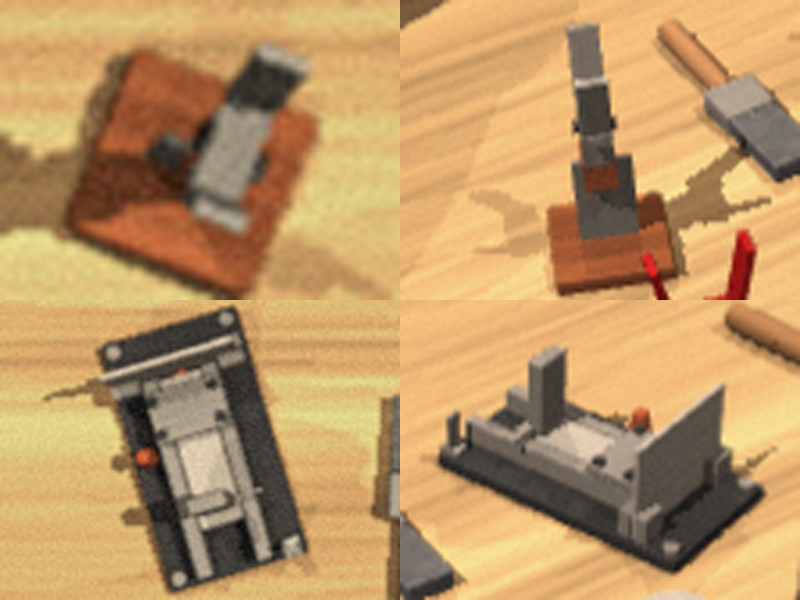

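The crop confirms it: a grey clamp on the strip with a copper jaw at (600,178). The sheet is at (170,360), the handle at (205,500), the pointer at (258,490) and the fin at (290,545). I'll move over the stand now.

>>> {"method": "send_rows", "body": {"series": [[85,[0.55,0.74,0.1],[0,0,0.92]],[85,[0.55,0.74,0.1],[0,0,0.92]],[85,[0.55,0.74,0.1],[0,0,0.92]],[85,[0.55,0.74,0.1],[0,0,0.92]],[85,[0.55,0.74,0.1],[0,0,0.92]],[85,[0.55,0.74,0.1],[0,0,0.92]],[85,[0.55,0.74,0.1],[0,0,0.92]],[85,[0.55,0.74,0.1],[0,0,0.92]]]}}

```text
clock: 1.1
eef_pos: [509.8, -245.2, 263.3]
tool_rot: [-3.141, 0.0, 1.032]
force: [0.7, -0.4, -0.9]
width: 84.8
gripper_force: 0.0
```

>>> {"method": "send_rows", "body": {"series": [[85,[0.55,0.74,0.1],[0,0,0.92]],[85,[0.55,0.74,0.1],[0,0,0.92]],[85,[0,0,0],[0,0,0]],[85,[0,0,0],[0,0,0]]]}}

```text
clock: 1.6
eef_pos: [574.5, -158.6, 274.7]
tool_rot: [-3.14, 0.001, 1.189]
force: [-0.1, -0.4, 0.7]
width: 85.3
gripper_force: 0.0
```

```bash
python3 - <<'E'
from h import *
d=cam("wrist"); np.save("w1.npy",d,allow_pickle=True); save("w1.png",d["img"],1.4)
s=sensors.read_state(); print(s["clock"],s["eef_pos"],s["tool_rot"],s["qpos"].round(2)); print(ray(d,280,210),d["vfov"])
print(proj(d,s["eef_pos"]))
T=np.load("top0.npy",allow_pickle=True).item()
for nm,D in (("top",T),("wrist",d)):
    q=cloud(D).reshape(-1,3); m=(q[:,2]>128)&(q[:,2]<160)&(abs(q[:,0]-579)<45)&(abs(q[:,1]+159)<45); q=q[m]; print(nm,len(q))
    if len(q)>5: print(q.min(0),q.max(0),cv2.minAreaRect(q[:,:2].astype(np.float32)))
E
```

```text
1.65 [ 574.13177337 -159.48297529  274.76995604] [-3.14032735e+00  1.50491768e-03  1.18755343e+00] [ 0.36  0.5  -0.22  1.59  0.12  1.07 -0.27]
(array([602.47208881, -86.92975716, 433.54679891]), array([-0.10397819, -0.27479964, -0.95594294])) 70.78328418580931
(np.float64(279.397751402611), np.float64(256.98009172593237))
top 53
[ 554.02998901 -177.99937069  128.06984487] [ 610.27238498 -140.39089506  158.63585507] ((580.52587890625, -159.90501403808594), (19.43670654296875, 56.38722610473633), 67.02658081054688)
wrist 391
[ 547.83767813 -177.58630757  128.32947051] [ 607.29459203 -138.56994445  159.96811151] ((575.3104858398438, -159.2333221435547), (19.98862648010254, 61.358543395996094), 67.3662109375)
```

View pics/w1.png

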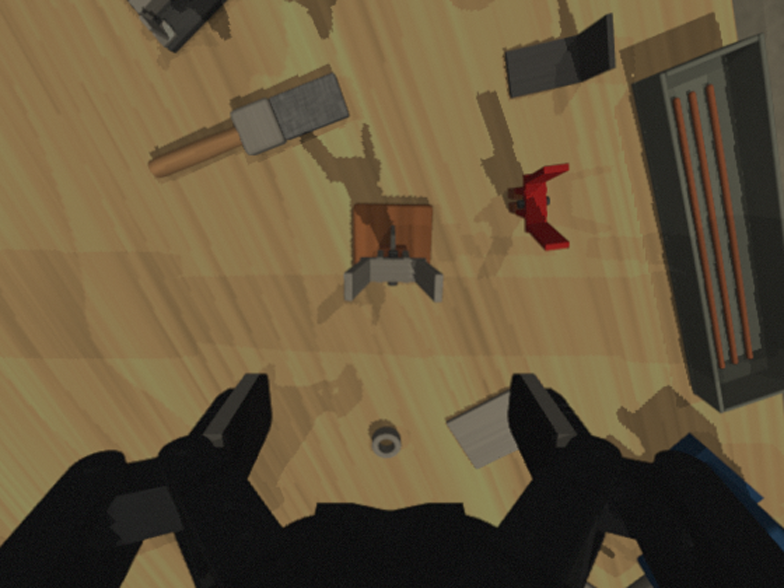

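The wrist view shows the clamp handles at (350,280) and (432,280), on the fingers' midline (389) with the jaw line already parallel. Next I'll check its height and centre across views.

```bash
python3 - <<'E'
from h import *
d=np.load("w1.npy",allow_pickle=True).item();S=np.load("scene0.npy",allow_pickle=True).item()
a=np.radians(-22.2); ex=np.array([np.cos(a),np.sin(a)]); ey=np.array([-ex[1],ex[0]])
for n,D in(("w",d),("s",S)):
    q=cloud(D).reshape(-1,3); m=(q[:,2]>60)&(q[:,2]<165)&(np.hypot(q[:,0]-577,q[:,1]+159)<45); q=q[m]
    X=(q[:,:2]-[576,-159])@ex; Y=(q[:,:2]-[576,-159])@ey
    for lo,hi in((60,76),(76,84),(84,95),(95,105),(105,115),(115,125),(125,135),(135,145),(145,155)):
        k=(q[:,2]>lo)&(q[:,2]<hi)
        if k.sum()>2: print(n,lo,k.sum(),"X",np.percentile(X[k],[2,25,75,98]).round(1),"Y",np.percentile(Y[k],[2,50,98]).round(1))
    print("zmax",np.percentile(q[:,2],[90,97,99,100]))
# tri of -handle/+handle outer top corners: scene top edge pixel of highest handle with wrist
for p in [(-33,0,150),(33,0,150)]:
    w=np.array([576,-159])+p[0]*ex; print(p,"wrist",proj(d,[*w,p[2]]),"scene",proj(S,[*w,p[2]]))
im=np.hstack([cv2.resize(d["img"][175:225,230:330],(400,200)),cv2.resize(S["img"][170:250,180:260],(400,400))[:200]])
E
```

```text
w 60 33 X [-11.8  -4.    6.   10.8] Y [10.  10.2 21.2]
w 76 55 X [-11.3  -2.2   0.8   9.2] Y [ 8.7 10.4 20.7]
w 84 63 X [-12.2  -7.5   6.2  10.3] Y [ 3.7  8.7 10. ]
w 95 15 X [-13.1 -11.3   9.8  11.9] Y [8.9 9.3 9.6]
w 105 101 X [-15.9  -3.6   2.8  22.8] Y [-14.6   8.9  13.3]
w 115 628 X [-19.9 -10.3   9.5  18.2] Y [-9.7 -0.   9.2]
w 125 105 X [-24.3 -20.7  19.6  22.7] Y [-9.3  1.9  9.5]
w 135 119 X [-25.9 -22.7  21.9  26.3] Y [-9.9  1.9  9.6]
w 145 123 X [-27.7 -24.5  23.9  27.8] Y [-10.1   1.1   9.6]
zmax [155.31246484 162.54344515 164.34106604 164.96817985]
s 60 73 X [-0.8  2.4 11.9 15. ] Y [-16.6   2.8  21.7]
s 76 47 X [-2.3  2.8 12.5 15.4] Y [-15.6   2.1  21.3]
s 84 35 X [-9.  11.2 13.8 16.1] Y [-9.7 -0.2 10.5]
s 95 19 X [11.1 12.5 14.7 16. ] Y [-8.5  0.4 10.5]
s 105 28 X [-5.2  3.  25.2 27.7] Y [-13.    3.2  14.7]
s 115 38 X [-11.4  23.9  26.9  30.1] Y [-8.7 -0.7 10.6]
s 125 43 X [-25.7 -21.8  27.1  29. ] Y [-8.9 -1.2  9.3]
s 135 58 X [-25.9 -21.8  28.5  31.6] Y [-8.1  1.8 10.7]
s 145 67 X [-28.1 -23.9  30.6  33.5] Y [-8.7  0.6 10.1]
zmax [158.78369546 163.26606459 164.63930386 164.86013744]
(-33, 0, 150) wrist (np.float64(247.34768930805419), np.float64(199.75323003254138)) scene (np.float64(216.3542559421655), np.float64(189.58697631152842))
(33, 0, 150) wrist (np.float64(313.8038359810064), np.float64(200.25286650385652)) scene (np.float64(219.55895055841188), np.float64(206.57065624970926))
```

```bash
python3 - <<'E'
from h import *
d=np.load("w1.npy",allow_pickle=True).item();S=np.load("scene0.npy",allow_pickle=True).item();T=np.load("top0.npy",allow_pickle=True).item()
a=np.radians(-22.4); ex=np.array([np.cos(a),np.sin(a)]); ey=np.array([-ex[1],ex[0]])
for n,D in(("w",d),("s",S),("t",T)):
    q=cloud(D).reshape(-1,3); m=(q[:,2]>128)&(q[:,2]<200)&(np.hypot(q[:,0]-577,q[:,1]+159)<50); q=q[m]
    X=(q[:,:2]-[576,-159])@ex; Y=(q[:,:2]-[576,-159])@ey
    print(n,"z",np.percentile(q[:,2],[50,80,90,95,99,100]).round(1))
    for sg in(-1,1):
        k=(X*sg>0); 
        k2=k&(q[:,2]>q[k][:,2].max()-6); print(sg,k2.sum(),X[k2].mean().round(1),Y[k2].mean().round(1),q[k][:,2].max().round(1))
# two-view: white-ish top corner wrist vs scene of the two handles
g=lambda D,r: None
for D,n,b in((d,"w",(175,225,240,320)),(S,"s",(175,215,205,232))):
    P=cloud(D)[b[0]:b[1],b[2]:b[3]]; h=P[:,:,2]; X=(P[:,:,:2]-[576,-159])@ex
    for sg in(-1,1):
        k=np.argwhere((h>158)&(h<190)&(X*sg>0)&(abs(X)<45)); print(n,sg,len(k),k.min(0)+[b[0],b[2]],k.max(0)+[b[0],b[2]])
E
```

```text
w z [158.  166.4 166.9 167.3 168.  168.8]
-1 153 -29.6 0.2 168.8
1 154 29.1 -0.3 168.2
s z [151.1 162.1 165.5 166.7 169.1 170.5]
-1 19 -27.6 1.1 169.9
1 20 32.1 2.0 170.5
t z [160.4 166.9 167.7 168.4 169.4 170.1]
-1 23 -28.0 1.5 169.5
1 23 32.1 1.2 170.1
w -1 183 [193 246] [214 254]
w 1 183 [194 306] [215 315]
s -1 42 [184 212] [189 221]
s 1 41 [199 215] [204 224]
```

The clamp top measures about 168 in all three views, so its origin is near z 65 and the grip near z 150. I'll descend now.

>>> {"method": "send_rows", "body": {"series": [[85,[0.05,0,-0.5],[0,0,-0.1]],[85,[0,0,-0.6],[0,0,0]],[85,[0,0,-0.6],[0,0,0]],[85,[0,0,-0.45],[0,0,0]],[85,[0,0,0],[0,0,0]]]}}

```text
clock: 2.28
eef_pos: [575.5, -159.6, 144.3]
tool_rot: [-3.137, 0.002, 1.178]
force: [-1.1, 0.7, 0.7]
width: 85.2
gripper_force: 0.0
```

```bash
python3 - <<'E'
from h import *
s=sensors.read_state(); print(s["eef_pos"],s["tool_rot"],s["force"])
d=cam("wrist"); save("w2.png",d["img"],1.2)
E
```

```text
[ 575.54084381 -159.56912405  144.31176231] [-3.13655502e+00  1.82911304e-03  1.17807335e+00] [-1.10110409  0.72400703  0.71954176]
```

View pics/w2.png

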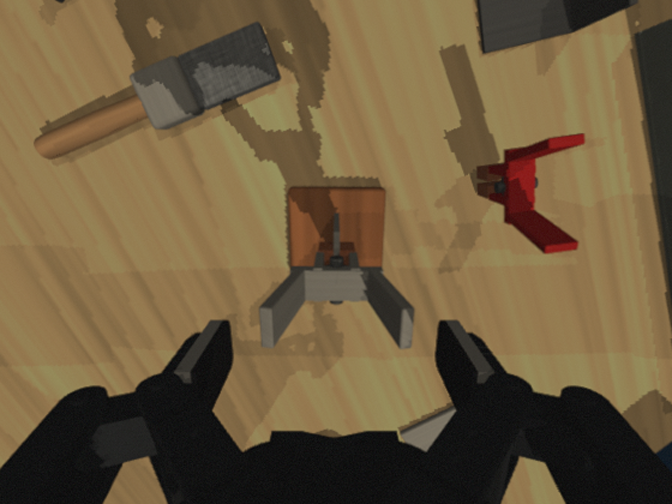

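Both handles sit between the fingers, centred at 336 against 334 for the fingers. Squeezing now.

>>> {"method": "send_rows", "body": {"series": [[30,[0,0,0],[0,0,0]],[30,[0,0,0],[0,0,0]],[30,[0,0,0],[0,0,0]],[30,[0,0,0],[0,0,0]],[30,[0,0,0],[0,0,0]],[30,[0,0,0],[0,0,0]]]}}

```text
clock: 3.08
eef_pos: [578.0, -157.5, 148.0]
tool_rot: [3.141, -0.0, 1.181]
force: [-3.1, 1.8, 9.1]
width: 29.9
gripper_force: 4.1
```

```bash
python3 - <<'E'
from h import *
s=sensors.read_state(); print(s["eef_pos"],s["width"],s["force"],s["gripper_force"])
d=cam("wrist"); S=cam("scene"); im=np.hstack([cv2.resize(d["img"][150:410,150:410],(500,500)),cv2.resize(S["img"][150:270,185:257],(300,500))]); save("w3.png",im)
E
```

```text
[ 578.0064691  -157.52203861  148.03583572] 29.905312434278034 [-3.05794488  1.82276592  9.14500501] 4.100689500337467
```

View pics/w3.png

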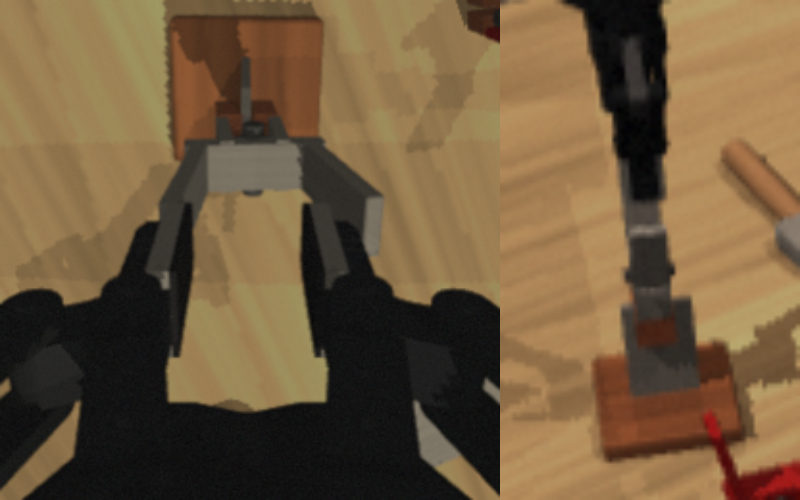

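The fingers closed beside the handles, on the lower-image side, instead of on them. I'll use the depth data to measure where the fingers really are relative to the reported TCP.

```bash
python3 - <<'E'
from h import *
s=sensors.read_state(); t=s["eef_pos"]; yaw=s["tool_rot"][2]
a=yaw-np.pi/2; ex=np.array([np.cos(a),np.sin(a)]); ey=np.array([-ex[1],ex[0]])
for n in("wrist","scene","top"):
    d=cam(n); q=cloud(d).reshape(-1,3); c=d["img"].reshape(-1,3).astype(int)
    X=(q[:,:2]-t[:2])@ex; Y=(q[:,:2]-t[:2])@ey; Z=q[:,2]
    m=(abs(X)<75)&(abs(Y)<50)&(Z>85)&(Z<230)
    for lo in range(85,230,12):
        k=m&(Z>lo)&(Z<lo+12)
        for nm,kk in(("dark",k&(c.max(1)<45)),("lite",k&(c.max(1)>=45))):
            if kk.sum()>4: print(n,lo,nm,kk.sum(),"X",np.percentile(X[kk],[2,25,75,98]).round(0),"Y",np.percentile(Y[kk],[2,50,98]).round(0))
E
```

```text
wrist 85 lite 77 X [-13. -11.  10.  13.] Y [2. 7. 8.]
wrist 97 dark 71 X [-4. -1.  3.  6.] Y [ 4.  9. 12.]
wrist 97 lite 204 X [-12.  -2.  11.  26.] Y [-17.   7.  11.]
wrist 109 dark 6 X [ 1.  2. 20. 21.] Y [-2.  4.  9.]
wrist 109 lite 1571 X [-20.  -8.  13.  23.] Y [-11.  -1.   8.]
wrist 121 lite 378 X [-21. -16.  24.  29.] Y [-11.   2.   8.]
wrist 133 dark 5 X [25. 28. 28. 28.] Y [-8. -7. -1.]
wrist 133 lite 423 X [-22. -17.  28.  32.] Y [-9.  3.  8.]
wrist 145 dark 8 X [29. 31. 32. 32.] Y [-6. -4.  2.]
wrist 145 lite 389 X [-23. -18.  31.  35.] Y [-4.  6.  8.]
wrist 157 lite 471 X [-25.  14.  36.  38.] Y [-10.   2.   8.]
wrist 169 dark 400 X [-28. -17.  16.  27.] Y [-6.  6. 10.]
wrist 169 lite 293 X [-28. -20.  17.  20.] Y [-11.  10.  11.]
wrist 181 dark 631 X [-29. -17.  22.  27.] Y [-6.  6. 11.]
wrist 181 lite 328 X [-26. -20.  18.  25.] Y [-11.  10.  11.]
wrist 193 dark 858 X [-27. -16.  15.  25.] Y [-9.  4. 11.]
wrist 193 lite 451 X [-22. -19.  17.  21.] Y [-12.  10.  11.]
wrist 205 dark 2360 X [-45. -28.  26.  44.] Y [-2. 11. 13.]
wrist 205 lite 199 X [-48. -36.  35.  47.] Y 
[... 585 characters left out ...]
  35.] Y [-11.  -2.   9.]
scene 145 lite 27 X [ 9. 36. 38. 40.] Y [-10.  -2.   7.]
scene 157 lite 34 X [-19.  21.  39.  41.] Y [-10.  -3.   8.]
scene 169 dark 25 X [ 1. 24. 28. 30.] Y [-8. -0.  8.]
scene 169 lite 14 X [17. 20. 22. 24.] Y [-10.   1.  11.]
scene 181 dark 29 X [24. 26. 29. 31.] Y [-6.  1.  8.]
scene 181 lite 13 X [-8. 19. 23. 26.] Y [-10.  -8.  10.]
scene 193 dark 23 X [22. 26. 29. 32.] Y [-8.  1.  9.]
scene 205 dark 19 X [31. 44. 46. 48.] Y [-12.   1.  12.]
scene 217 dark 44 X [-12.  43.  49.  52.] Y [-12.  -1.  12.]
top 109 lite 7 X [-21. -20.  -8.  -5.] Y [4. 7. 8.]
top 205 dark 6 X [-42. -30. -26. -23.] Y [ 7. 11. 12.]
top 217 dark 19 X [-44. -38. -31. -25.] Y [-6.  7. 12.]
```

```bash
python3 - <<'E'
from h import *
d=np.load("w1.npy",allow_pickle=True).item(); t=np.array([574.1,-159.5,274.8]); a=1.1875-np.pi/2
ex=np.array([np.cos(a),np.sin(a)]); ey=np.array([-ex[1],ex[0]])
q=cloud(d).reshape(-1,3); X=(q[:,:2]-t[:2])@ex; Y=(q[:,:2]-t[:2])@ey; Z=q[:,2]
print("dep range of low-res dark", np.sort(Z[(Z>200)&(abs(X)<75)])[:5])
for lo in range(240,400,10):
    k=(abs(X)<90)&(Z>lo)&(Z<lo+10)
    if k.sum()>4: print(lo,k.sum(),"X",np.percentile(abs(X[k]),[2,50,98]).round(0),"Y",np.percentile(Y[k],[2,50,98]).round(0))
E
```

```text
dep range of low-res dark [302.9861558  303.4297837  303.53159719 303.65225977 303.67688934]
300 378 X [41. 43. 49.] Y [-9.  3. 12.]
310 1149 X [41. 43. 56.] Y [-10.   7.  12.]
320 1445 X [41. 43. 56.] Y [-10.   7.  12.]
330 1520 X [41. 43. 56.] Y [-8.  8. 12.]
340 1589 X [42. 47. 66.] Y [ 2. 11. 14.]
350 8063 X [40. 58. 72.] Y [-8.  8. 14.]
360 9009 X [ 2. 61. 72.] Y [-10.  11.  18.]
370 13396 X [ 1. 30. 70.] Y [ 0. 12. 18.]
380 7707 X [ 1. 21. 66.] Y [10. 17. 21.]
390 46 X [ 8. 14. 20.] Y [20. 21. 21.]
```

Wrist and scene depth both put the fingertips about 32 mm higher than the reported TCP implies, so the fingers closed at the very top of the handles. I'll back off upward, open, and recheck the clamp.

>>> {"method": "send_rows", "body": {"series": [[30,[0,0,0.1],[0,0,0]],[30,[0,0,0.2],[0,0,0]],[30,[0,0,0.4],[0,0,0]],[30,[0,0,0.5],[0,0,0]],[85,[0,0,0.4],[0,0,0]],[85,[0,0,0.3],[0,0,0]],[85,[0,0,0],[0,0,0]],[85,[0,0,0],[0,0,0]]]}}

```text
clock: 4.32
eef_pos: [577.8, -158.0, 259.9]
tool_rot: [-3.141, 0.0, 1.181]
force: [0.4, -0.5, -0.8]
width: 85.0
gripper_force: 0.0
```

```bash
cat > m.py <<'E'
from h import *
s=sensors.read_state(); t=s["eef_pos"]; yaw=s["tool_rot"][2]; print(t.round(1),s["tool_rot"].round(3),s["width"])
a=yaw-np.pi/2; ex=np.array([np.cos(a),np.sin(a)]); ey=np.array([-ex[1],ex[0]])
for n in("wrist","scene","top"):
    d=cam(n); q=cloud(d).reshape(-1,3); r=q[:,:2]-t[:2]; X=r@ex; Y=r@ey; Z=q[:,2]
    m=(abs(X)<48)&(abs(Y)<30)&(Z<195)
    for lo,hi in((60,78),(84,100),(125,135),(135,145),(145,155),(155,164),(164,175)):
        k=m&(Z>lo)&(Z<hi)
        for sg in(-1,1):
            kk=k&(X*sg>0)
            if kk.sum()>4: print(n,lo,sg,kk.sum(),"X",np.percentile(X[kk],[5,50,95]).round(1),"Y",np.percentile(Y[kk],[5,95]).round(1))
    k=m&(Z>120); print(n,"zmax",np.percentile(Z[k],[90,98,100]).round(1), "fingers zmin", np.sort(Z[(abs(abs(X)-45)<8)&(abs(Y)<12)&(Z>185)])[:3] )
E
python3 m.py
```

```text
[ 577.8 -158.   259.9] [-3.141  0.     1.181] 84.99830343899708
wrist 60 -1 32 X [-12.8  -7.   -1. ] Y [ 8.3 19.6]
wrist 60 1 28 X [0.2 5.  9.7] Y [8.1 8.7]
wrist 84 -1 15 X [-14.4 -11.2  -9.9] Y [5.1 8. ]
wrist 84 1 12 X [ 6.8  8.5 10.3] Y [7.3 7.6]
wrist 125 -1 60 X [-26.1 -22.8 -21.3] Y [-10.5   8.1]
wrist 125 1 62 X [18.4 19.3 22.9] Y [-9.7  7.8]
wrist 135 -1 51 X [-28.2 -24.6 -23.4] Y [-9.7  8.2]
wrist 135 1 69 X [20.1 21.5 25. ] Y [-10.    7.9]
wrist 145 -1 82 X [-29.9 -26.3 -24.9] Y [-9.7  8.3]
wrist 145 1 74 X [22.2 23.5 27.1] Y [-10.2   8. ]
wrist 155 -1 182 X [-33.6 -30.2 -27.5] Y [-10.3   8. ]
wrist 155 1 188 X [24.4 27.3 31. ] Y [-10.8   7.6]
wrist zmax [162.4 163.1 163.9] fingers zmin [288.33750796 288.37824643 288.69300114]
scene 60 -1 13 X [-3.5 -1.2 -0.5] Y [-16.3  19.8]
scene 60 1 90 X [ 0.8  9.4 13.3] Y [-16.5  18. ]
scene 84 1 35 X [10.4 13.1 15.5] Y [-10.4   7.9]
scene 125 -1 32 X [-28.3 -23.5 -18.9] Y [-9.1  8.4]
scene 125 1 26 X [23.2 26.2 28.7] Y [-10.   7.]
scene 135 -1 31 X [-28.  -24.3 -21.5] Y [-9.3  9.2]
scene 135 1 30 X [25.8 28.2 30.7] Y [-9.9  8. ]
scene 145 -1 36 X [-29.5 -25.2 -21.8] Y [-9.7  8. ]
scene 145 1 26 X [27.5 29.8 32.4] Y [-8.6  8.4]
scene 155 -1 32 X [-35.7 -28.7 -23.9] Y [-9.1  8.5]
scene 155 1 35 X [26.8 31.8 34.1] Y [-9.4  7.8]
scene zmax [161.  163.5 164.4] fingers zmin [287.60923041 288.39956945 288.66492486]
top 60 -1 7 X [-9.4 -1.5 -0.3] Y [ 7.2 16.4]
top 155 -1 12 X [-31.1 -28.2 -25.9] Y [-1.2  8.4]
top zmax [162.3 164.5 165.2] fingers zmin [290.54809911 296.55788139 299.42565195]
```

The clamp is still upright on the strip, pushed down about 5 mm (top now 163, so origin about 60). The 32 mm tool offset is confirmed by two cameras. Descending to a reported z of 109.

>>> {"method": "send_rows", "body": {"series": [[85,[0,0,-0.6],[0,0,0]],[85,[0,0,-0.6],[0,0,0]],[85,[0,0,-0.6],[0,0,0]],[85,[0,0,-0.4],[0,0,0]],[85,[0,0,-0.3],[0,0,0]],[85,[0,0,0],[0,0,0]],[60,[0,0,0],[0,0,0]],[60,[0,0,0],[0,0,0]]]}}

```text
clock: 5.48
eef_pos: [578.9, -158.1, 111.3]
tool_rot: [3.14, -0.0, 1.181]
force: [-0.2, -0.6, -0.9]
width: 60.2
gripper_force: 5.4
```

>>> {"method": "send_rows", "body": {"series": [[38,[0,0,0],[0,0,0]],[38,[0,0,0],[0,0,0]],[38,[0,0,0],[0,0,0]],[38,[0,0,0],[0,0,0]]]}}

```text
clock: 5.98
eef_pos: [578.2, -158.0, 110.3]
tool_rot: [-3.142, -0.0, 1.181]
force: [-0.4, 1.1, -1.4]
width: 41.1
gripper_force: 63.9
```

```bash
python3 - <<'E'
from h import *
s=sensors.read_state(); print(s["eef_pos"],s["width"],s["force"],s["gripper_force"])
d=cam("wrist"); S=cam("scene"); im=np.hstack([cv2.resize(d["img"][150:410,150:410],(500,500)),cv2.resize(S["img"][150:270,185:257],(300,500))]); save("w4.png",im)
E
```

```text
[ 578.20819388 -157.9804187   110.30023503] 41.05572280613497 [-0.41434851  1.05323736 -1.41218062] 63.92677545547485
```

View pics/w4.png

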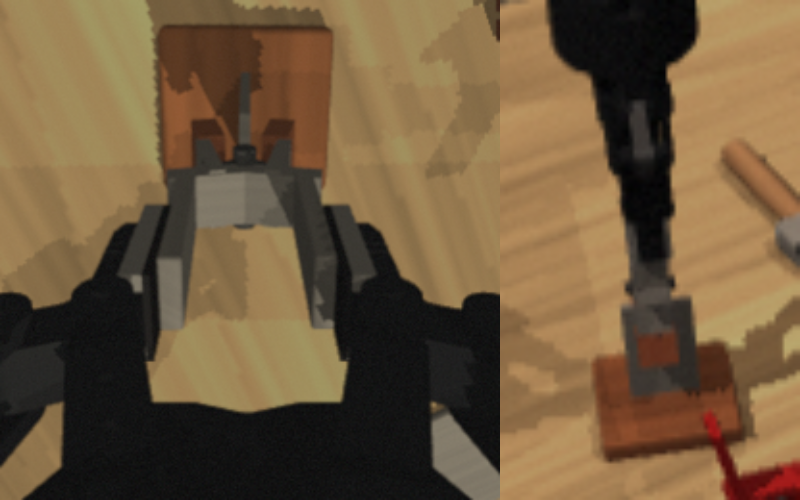

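The clamp is squeezed to the stop, with its jaws open evenly either side of the strip. I'll lift it and measure the fixture.

>>> {"method": "send_rows", "body": {"series": [[38,[0,0,0.3],[0,0,0]],[38,[0,0,0.5],[0,0,0]],[38,[0,0,0.5],[0,0,0]],[38,[0,0,0.4],[0,0,0]],[38,[0,0,0],[0,0,0]]]}}

```text
clock: 6.7
eef_pos: [579.9, -158.3, 215.3]
tool_rot: [3.136, -0.001, 1.181]
force: [0.4, -0.1, -1.5]
width: 41.4
gripper_force: 64.0
```

```bash
python3 - <<'E'
from h import *
print(sensors.read_state()["eef_pos"])
T=np.load("top0.npy",allow_pickle=True).item();S=np.load("scene0.npy",allow_pickle=True).item()
for n,D in(("t",T),("s",S)):
    q=cloud(D).reshape(-1,3); m=(np.hypot(q[:,0]-545,q[:,1]-172)<130)&(q[:,0]<660); q=q[m]
    sh=q[(q[:,2]>62)&(q[:,2]<93)&(q[:,0]>560)]; 
    r=cv2.minAreaRect(sh[:,:2].astype(np.float32)); print(n,"sheet",len(sh),r,"ztop",np.percentile(sh[:,2],[90,99]))
    l=cv2.fitLine(sh[:,:2].astype(np.float32),cv2.DIST_HUBER,0,.01,.01).ravel(); th=np.arctan2(l[0]*np.sign(l[1])*-1,abs(l[1])); print(" line angle fixture deg",np.degrees(th),l)
    hd=q[(q[:,2]>60)&(q[:,2]<100)&(q[:,0]<545)]; print(" handle",len(hd),cv2.minAreaRect(hd[:,:2].astype(np.float32)),hd[:,2].max())
    top=hd[hd[:,2]>92]; print(" htop",top.mean(0),cv2.minAreaRect(top[:,:2].astype(np.float32)))
    c=np.array([598,187]); e=np.array([np.cos(np.radians(15)),np.sin(np.radians(15))]); f=np.array([-e[1],e[0]])
    X=(q[:,:2]-c)@e; Y=(q[:,:2]-c)@f
    k=(q[:,2]>33)&(q[:,2]<50)&(X<-60)&(Y<-28)
    for p in zip(X[k].round(),Y[k].round(),q[k,2].round()): print("  ",p)
E
```

```text
[ 579.9489616  -158.27695268  215.28593953]
t sheet 143 ((611.287353515625, 190.46023559570312), (5.4134521484375, 109.2325210571289), 16.968677520751953) ztop [91.78345033 92.82205153]
 line angle fixture deg 16.676888 [ 2.8697413e-01 -9.5793831e-01  6.1410919e+02  1.7627448e+02]
 handle 90 ((496.6000671386719, 155.71202087402344), (14.165889739990234, 31.89036750793457), 15.683208465576172) 99.69660164432246
 htop [496.44309578 155.93037286  95.56571409] ((496.21942138671875, 156.14401245117188), (13.45773696899414, 30.850208282470703), 15.456666946411133)
   (np.float64(-61.0), np.float64(-31.0), np.float64(33.0))
   (np.float64(-71.0), np.float64(-28.0), np.float64(36.0))
   (np.float64(-72.0), np.float64(-31.0), np.float64(34.0))
   (np.float64(-80.0), np.float64(-29.0), np.float64(37.0))
   (np.float64(-83.0), np.float64(-30.0), np.float64(33.0))
   (np.float64(-89.0), np.float64(-32.0), np.float64(36.0))
   (np.float64(-100.0), np.float64(-34.0), np.float64(35.0))
   (np.float64(-102.0), np.float64(-31.0), np.float64(36.0))
   (np.float64(-104.0), np.float64(-39.0), np.float64
[... 3242 characters left out ...]
oat64(-30.0), np.float64(43.0))
   (np.float64(-105.0), np.float64(-36.0), np.float64(42.0))
   (np.float64(-104.0), np.float64(-33.0), np.float64(41.0))
   (np.float64(-116.0), np.float64(-36.0), np.float64(34.0))
   (np.float64(-105.0), np.float64(-40.0), np.float64(41.0))
   (np.float64(-103.0), np.float64(-38.0), np.float64(41.0))
   (np.float64(-106.0), np.float64(-31.0), np.float64(36.0))
   (np.float64(-107.0), np.float64(-38.0), np.float64(36.0))
   (np.float64(-105.0), np.float64(-36.0), np.float64(35.0))
   (np.float64(-103.0), np.float64(-43.0), np.float64(37.0))
   (np.float64(-86.0), np.float64(-29.0), np.float64(34.0))
   (np.float64(-86.0), np.float64(-38.0), np.float64(35.0))
```

>>> {"method": "send_rows", "body": {"series": [[38,[0.06,0.7,0],[0,0,0.97]],[38,[0.06,0.73,0],[0,0,0.97]],[38,[0.06,0.73,0],[0,0,0.97]],[38,[0.06,0.73,0],[0,0,0.97]],[38,[0.06,0.73,0],[0,0,0.97]],[38,[0.06,0.73,0],[0,0,0.97]],[38,[0.06,0.73,0],[0,0,0.97]],[38,[0.06,0.73,0],[0,0,0.97]]]}}

```text
clock: 7.7
eef_pos: [606.5, 191.7, 211.4]
tool_rot: [-3.14, 0.0, 1.861]
force: [0.7, -0.3, 0.3]
width: 41.1
gripper_force: 64.0
```

>>> {"method": "send_rows", "body": {"series": [[38,[0,0,0],[0,0,0]],[38,[0,0,0],[0,0,0]],[38,[0,0,0],[0,0,0]]]}}

```text
clock: 8.07
eef_pos: [607.1, 188.7, 211.9]
tool_rot: [-3.141, 0.001, 1.856]
force: [0.0, -0.2, -2.1]
width: 41.5
gripper_force: 64.0
```

```bash
python3 - <<'E'
from h import *
s=sensors.read_state(); t=s["eef_pos"]; yaw=s["tool_rot"][2]; print(t,s["tool_rot"],s["width"])
a=yaw-np.pi/2; e=np.array([np.cos(a),np.sin(a)]); f=np.array([-e[1],e[0]])
for n in("wrist","scene"):
    d=cam(n); save(n+"5.png",d["img"],1.4)
    q=cloud(d).reshape(-1,3); r=q[:,:2]-t[:2]; X=r@e; Y=r@f; Z=q[:,2]
    m=(abs(X)<40)&(abs(Y)<75)&(Z>60)&(Z<94)
    sh=q[m]; rr=cv2.minAreaRect(sh[:,:2].astype(np.float32)) if m.sum()>5 else 0
    print(n,"sheet X",np.percentile(X[m],[2,25,50,75,98]).round(1),"Y",np.percentile(Y[m],[0,1,99,100]).round(1),"z",np.percentile(Z[m],[90,99]).round(1),rr)
    for lo,hi in((120,140),(140,160),(160,172),(172,190),(190,215),(215,235),(235,260),(260,275)):
        k=(abs(X)<45)&(abs(Y)<30)&(Z>lo)&(Z<hi)
        if k.sum()>4: print("  clamp",lo,k.sum(),"X",np.percentile(X[k],[2,25,75,98]).round(1),"Y",np.percentile(Y[k],[2,98]).round(1),"z",Z[k].min().round(1))
E
```

```text
[607.09955879 188.66118538 211.8751202 ] [-3.14060450e+00  1.20641141e-03  1.85569620e+00] 41.52104984163894
wrist sheet X [0.5 1.4 2.4 3.3 3.8] Y [-31.2 -27.9  56.6  56.7] z [91.2 92. ] ((605.6339111328125, 201.49952697753906), (3.121927261352539, 87.92887878417969), 16.486106872558594)
  clamp 140 134 X [-23.1 -19.3  14.3  17.5] Y [-8.5  9.3] z 150.8
  clamp 160 198 X [-21.7 -17.3   9.2  16. ] Y [-5.   9.4] z 160.1
  clamp 172 362 X [-19.5 -14.6   9.3  14.3] Y [-0.5  9.3] z 172.0
  clamp 190 2206 X [-24.4 -10.8   7.   19.8] Y [-10.8  11.9] z 190.1
  clamp 215 586 X [-22.4 -17.5  15.   21. ] Y [-9.  10.8] z 215.0
  clamp 235 3228 X [-33.9 -20.9  18.9  31.6] Y [-9.3 11.6] z 235.0
  clamp 260 1840 X [-40.3 -23.6  21.5  38.3] Y [-9.7 13.7] z 260.0
scene sheet X [2.1 5.2 6.2 7.2 8.6] Y [-55.8 -53.1  59.5  62.9] z [90.5 93.4] ((610.867919921875, 193.47178649902344), (9.203057289123535, 118.67135620117188), 15.734234809875488)
  clamp 140 45 X [-18.6 -11.   18.1  20.5] Y [-13.5   8.7] z 148.9
  clamp 160 71 X [-18.7  -9.4  16.7  19.9] Y [-14.8  11.8] z 160.2
  clamp 172 82 X [-16.5 -11.7  15.1  18. ] Y [-14.3   8. ] z 172.0
  clamp 190 159 X [-19.4 -10.   17.5  26.2] Y [-15.   7.] z 190.4
  clamp 215 85 X [-22.7 -15.5  21.5  27.7] Y [-13.8   7.3] z 215.3
  clamp 235 196 X [-31.9 -17.9  29.5  36.7] Y [-13.4   9.3] z 235.0
  clamp 260 89 X [-36.2 -23.   31.3  37.4] Y [-14.    7.6] z 260.1
```

View pics/wrist5.png

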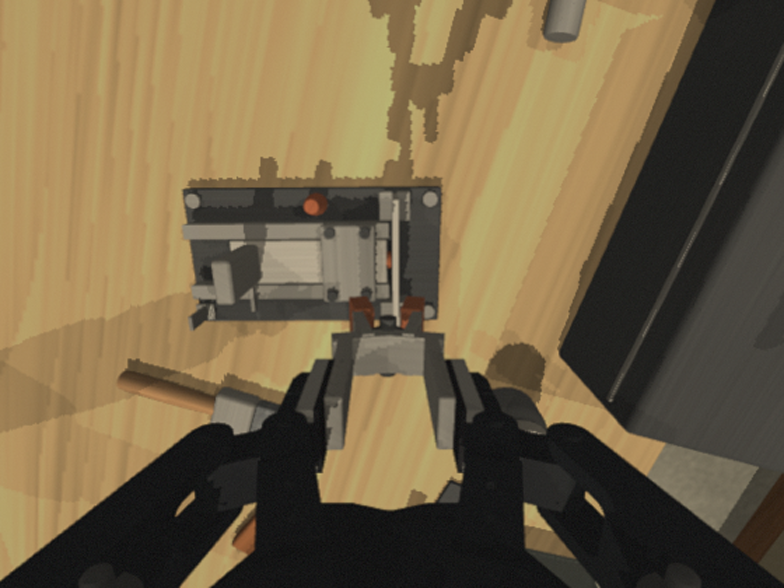

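The wrist view shows the clamp held with its jaws at (361,320) and (413,320). The sheet's top edge runs vertically at x≈396, the handle is at (233,275) and the fin at (205,315). Relative to the jaws the sheet lies +5 mm in X and about +2 mm in Y. I'll correct that, come part-way down and recheck.

>>> {"method": "send_rows", "body": {"series": [[38,[0.07,0.06,-0.2],[0,0,0]],[38,[0,0,-0.3],[0,0,0]],[38,[0,0,-0.2],[0,0,0]],[38,[0,0,0],[0,0,0]],[38,[0,0,0],[0,0,0]]]}}

```text
clock: 8.8
eef_pos: [611.4, 194.4, 170.4]
tool_rot: [3.141, -0.0, 1.858]
force: [-0.2, 0.3, -2.2]
width: 41.3
gripper_force: 63.9
```

```bash
cat > c.py <<'E'
from h import *
s=sensors.read_state(); t=s["eef_pos"]; yaw=s["tool_rot"][2]; print(t,s["tool_rot"],s["width"],s["force"])
a=yaw-np.pi/2; e=np.array([np.cos(a),np.sin(a)]); f=np.array([-e[1],e[0]]); b=t[2]-62
for n in("wrist","scene"):
    d=cam(n); np.save(n+"c.npy",d,allow_pickle=True)
    q=cloud(d).reshape(-1,3); r=q[:,:2]-t[:2]; X=r@e; Y=r@f; Z=q[:,2]
    m=(abs(X)<12)&(abs(Y)<75)&(Z>62)&(Z<min(94,b-3))
    if m.sum()>4: print(n,"sheet X",np.percentile(X[m],[2,50,98]).round(1),"Y",np.percentile(Y[m],[0,1,99,100]).round(1),"z",np.percentile(Z[m],99).round(1))
    for lo,hi in((-6,6),(6,20),(20,35)):
        k=(abs(X)<45)&(abs(Y)<14)&(Z>b+lo)&(Z<b+hi)
        if k.sum()>4: print("  clamp",lo,k.sum(),"X",np.percentile(X[k],[2,25,75,98]).round(1),"Y",np.percentile(Y[k],[2,98]).round(1),"z",Z[k].min().round(1))
E
python3 c.py
```

```text
[611.41418611 194.41366012 170.4208576 ] [ 3.14120894e+00 -2.07158197e-04  1.85813671e+00] 41.32767131177442 [-0.18072831  0.25193557 -2.21759273]
wrist sheet X [-5.3 -3.6 -1.9] Y [-58.3 -56.6  52.4  52.4] z 92.0
  clamp -6 65 X [-23.  -18.7  14.4  17.8] Y [-8.8  9.2] z 109.3
  clamp 6 221 X [-22.6 -19.2  11.9  16.6] Y [-6.9  9.4] z 114.5
  clamp 20 345 X [-19.4 -14.    8.4  14.4] Y [-0.6  9.3] z 128.6
scene sheet X [-4.2  0.7  3.5] Y [-60.6 -58.   53.9  57.2] z 92.7
  clamp -6 14 X [-22.4 -13.6  15.3  20.5] Y [-12.5  10.8] z 109.2
  clamp 6 69 X [-17.4  -9.5  17.9  21.3] Y [-12.9  11.7] z 114.5
  clamp 20 72 X [-16.9 -11.8  15.6  17.9] Y [-13.7   8.6] z 128.8
```

The jaws are centred on the sheet to within about 1 mm. I'll shift −2.5 mm in Y and go down to the bite height.

>>> {"method": "send_rows", "body": {"series": [[38,[0.01,-0.04,-0.15],[0,0,0]],[38,[0,0,-0.2],[0,0,0]],[38,[0,0,-0.2],[0,0,0]],[38,[0,0,-0.15],[0,0,0]],[38,[0,0,-0.08],[0,0,0]],[38,[0,0,0],[0,0,0]],[38,[0,0,0],[0,0,0]]]}}

```text
clock: 9.78
eef_pos: [612.1, 192.0, 123.9]
tool_rot: [3.141, -0.0, 1.858]
force: [0.6, -0.9, -1.3]
width: 41.2
gripper_force: 63.9
```

```bash
python3 c.py; python3 - <<'E'
from h import *
d=np.load("wristc.npy",allow_pickle=True).item();S=np.load("scenec.npy",allow_pickle=True).item()
im=np.hstack([cv2.resize(d["img"][110:370,150:410],(500,500)),cv2.resize(S["img"][130:230,290:350],(300,500))]); save("w6.png",np.clip(im*1.4,0,255).astype(np.uint8))
E
```

```text
[612.14883964 191.99031073 123.9032256 ] [ 3.14076106e+00 -1.24896051e-04  1.85808564e+00] 41.230441047046156 [ 0.62171292 -0.89271219 -1.26839585]
  clamp -6 64 X [-23.1 -19.5  14.3  17.7] Y [-9.2  9.3] z 62.5
  clamp 6 215 X [-22.5 -19.   11.9  16.6] Y [-6.7  9.5] z 67.9
  clamp 20 400 X [-19.5 -13.2   7.5  14.4] Y [-0.7 12.8] z 82.0
  clamp -6 20 X [-2.4  0.2 14.8 19.6] Y [-13.    7.4] z 56.3
  clamp 6 58 X [-20.6   0.9  18.1  20.7] Y [-13.    8.7] z 68.0
  clamp 20 82 X [-16.2 -10.9  14.4  17.6] Y [-13.3   8.3] z 82.1
```

View pics/w6.png

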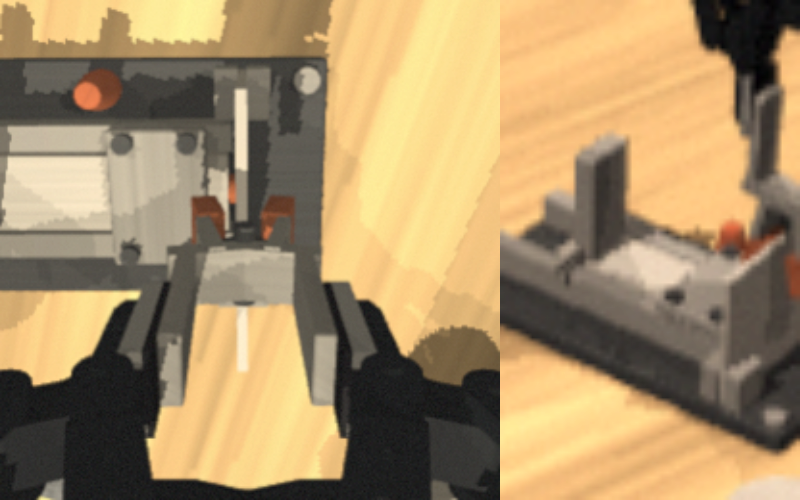

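The jaws straddle the sheet evenly: jaws at (207,215) and (277,215), sheet at 241. Releasing now, then raising.

>>> {"method": "send_rows", "body": {"series": [[50,[0,0,0],[0,0,0]],[58,[0,0,0],[0,0,0]],[65,[0,0,0],[0,0,0]],[85,[0,0,0],[0,0,0]],[85,[0,0,0],[0,0,0]],[85,[0,0,0],[0,0,0]],[85,[0,0,0],[0,0,0]]]}}

```text
clock: 10.75
eef_pos: [611.9, 191.8, 123.6]
tool_rot: [3.141, -0.0, 1.858]
force: [0.0, 0.4, 0.3]
width: 84.4
gripper_force: 0.0
```

>>> {"method": "send_rows", "body": {"series": [[85,[0,0,0.2],[0,0,0]],[85,[0,0,0.4],[0,0,0]],[85,[0,0,0.6],[0,0,0]],[85,[0,0,0.6],[0,0,0]],[85,[0,0,0.2],[0,0,0]],[85,[0,0,0],[0,0,0]]]}}

```text
clock: 11.5
eef_pos: [612.1, 191.9, 244.3]
tool_rot: [3.14, 0.0, 1.858]
force: [-1.2, -1.1, -0.9]
width: 85.0
gripper_force: 0.0
```

```bash
cat > fx.py <<'E'
from h import *
s=sensors.read_state(); t=s["eef_pos"]; print(t,s["tool_rot"],s["width"],s["force"])
a=np.radians(16.6); e=np.array([np.cos(a),np.sin(a)]); f=np.array([-e[1],e[0]]); c=np.array([611,191])
def st(n,l,X,Y,Z,k):
    if k.sum()>4: print(n,l,k.sum(),"X",np.percentile(X[k],[2,50,98]).round(1),"Y",np.percentile(Y[k],[2,50,98]).round(1),"Z",np.percentile(Z[k],[2,50,98]).round(1))
for n in("wrist","scene","top"):
    d=cam(n); np.save(n+"f.npy",d,allow_pickle=True)
    q=cloud(d).reshape(-1,3); r=q[:,:2]-c; X=r@e; Y=r@f; Z=q[:,2]
    b=(abs(X)<45)&(abs(Y)<16)
    for lo,hi in((95,110),(110,130),(130,142),(142,165)): st(n,"clamp%d"%lo,X,Y,Z,b&(Z>lo)&(Z<hi))
    st(n,"sheet",X,Y,Z,(abs(X)<9)&(abs(Y)>14)&(abs(Y)<70)&(Z>70)&(Z<94))
    st(n,"handle",X,Y,Z,(X<-85)&(X>-200)&(abs(Y)<30)&(Z>60)&(Z<110))
    st(n,"htop",X,Y,Z,(X<-85)&(X>-200)&(abs(Y)<30)&(Z>93)&(Z<110))
    st(n,"pointer",X,Y,Z,(X>-175)&(X<-98)&(Y>-45)&(Y<-27)&(Z>38)&(Z<50))
    st(n,"fin",X,Y,Z,(X>-180)&(X<-100)&(Y<-46)&(Y>-68)&(Z>36)&(Z<52))
E
python3 fx.py
```

```text
[612.12897847 191.86081372 244.30285444] [3.14001648e+00 4.52632190e-05 1.85792066e+00] 85.04354195764118 [-1.19406835 -1.06189534 -0.85158176]
wrist clamp95 37 X [-14.5 -10.1  10.2] Y [3.5 8.6 9. ] Z [ 95.  100.6 108.6]
wrist clamp110 889 X [-20.2  -2.5  16. ] Y [-12.9   1.   12.1] Z [115.2 125.5 127.9]
wrist clamp130 169 X [-25.5  16.7  22. ] Y [-10.1   1.7   9.1] Z [130.2 135.7 141.9]
wrist clamp142 404 X [-29.4 -22.4  26.2] Y [-9.7  2.1  9.3] Z [142.8 154.5 164.5]
wrist sheet 234 X [-4.  -1.8 -0.5] Y [-52.3  24.   55.4] Z [86.1 90.4 91.8]
wrist handle 699 X [-126.9 -116.3 -113.9] Y [-14.5   2.3  16.2] Z [61.5 94.1 97.4]
wrist htop 374 X [-127.2 -120.3 -114.2] Y [-14.7   1.1  15.7] Z [93.4 96.1 97.6]
wrist pointer 39 X [-174.4 -121.4 -119.4] Y [-44.4 -35.8 -27.4] Z [38.2 40.5 46.6]
wrist fin 39 X [-175.5 -172.6 -172.1] Y [-54.6 -50.5 -46.6] Z [36.8 44.8 47.3]
scene clamp95 54 X [-12.9   8.1  15.1] Y [-12.7  -6.8   5.8] Z [ 95.3 101.1 109.6]
scene clamp110 146 X [-21.    1.7  26.9] Y [-13.4  -6.6   7.3] Z [111.  124.3 129.6]
scene clamp130 55 X [-23.7 -17.7  27.3] Y [-14.2  -3.9  1
[... 287 characters left out ...]
-125.4 -116.8 -111.6] Y [-16.   -1.6  13.7] Z [93.4 95.7 98.9]
scene pointer 10 X [-173.  -119.6 -115.8] Y [-44.4 -39.5 -29.1] Z [38.7 40.5 46.5]
scene fin 12 X [-174.7 -171.6 -168.5] Y [-54.6 -49.7 -46.6] Z [36.3 42.1 46.1]
top clamp95 6 X [-12.4  -7.4  10.3] Y [-12.8 -12.  -10.2] Z [ 95.9 103.5 109. ]
top clamp110 113 X [-19.8   2.7  19.1] Y [-13.6  -4.7   5.4] Z [116.9 125.4 129.6]
top clamp130 20 X [-22.1  19.9  23.1] Y [-12.   -4.4   6.6] Z [130.3 136.6 140.8]
top clamp142 30 X [-26.9  23.   27.3] Y [-11.8  -5.8   5.4] Z [143.5 153.  164.1]
top sheet 45 X [-2.2 -1.3  2.3] Y [-54.4 -36.1 -15.7] Z [72.5 88.9 92.6]
top fin 5 X [-173.  -172.1 -170.6] Y [-55.6 -51.  -47.5] Z [43.8 46.6 48.6]
```

The clamp is biting upright on the sheet: origin about 73, roughly 17 mm over the edge, and centred. Handle to fin is about 51.5 mm. Moving over the handle.

>>> {"method": "send_rows", "body": {"series": [[85,[-0.6,-0.18,0],[0,0,0]],[85,[-0.8,-0.24,0],[0,0,0]],[85,[-0.53,-0.16,0],[0,0,0]],[85,[0,0,-0.6],[0,0,0]],[85,[0,0,-0.6],[0,0,0]],[85,[0,0,-0.5],[0,0,0]],[85,[0,0,0],[0,0,0]],[85,[0,0,0],[0,0,0]]]}}

```text
clock: 12.65
eef_pos: [496.3, 157.3, 141.9]
tool_rot: [3.141, -0.0, 1.858]
force: [0.6, -0.3, 0.2]
width: 84.8
gripper_force: 0.0
```

```bash
python3 fx.py; python3 - <<'E'
from h import *
d=np.load("wristf.npy",allow_pickle=True).item(); save("w7.png",np.clip(d["img"]*1.3,0,255).astype(np.uint8),1.4)
E
```

```text
[496.28454828 157.32955822 141.87585156] [ 3.14133489e+00 -3.43472170e-04  1.85822058e+00] 84.7948187425953 [ 0.62879008 -0.32777841  0.20607338]
wrist clamp95 175 X [-14.9 -13.8  11.4] Y [1.4 8.1 9.6] Z [ 95.2 100.6 109.7]
wrist clamp110 2136 X [-27.6  -0.2  18. ] Y [-9.   4.1 12.9] Z [113.5 125.2 129.4]
wrist clamp130 891 X [-28.4  17.9  22.1] Y [-9.6  1.7  9.8] Z [130.3 136.1 141.8]
wrist clamp142 2274 X [-33.1  21.1  25.4] Y [-9.6  1.6  9.8] Z [142.6 154.7 164.7]
wrist sheet 1463 X [-4.5 -3.3  0.1] Y [-52.2  27.8  55.5] Z [70.7 84.5 91.2]
wrist handle 919 X [-128.8 -122.1 -115.4] Y [-13.4   5.8  16.5] Z [64.8 95.7 97.5]
wrist htop 727 X [-128.8 -122.1 -115.4] Y [-13.6   1.7  15.8] Z [93.6 96.  97.5]
wrist pointer 22 X [-174.7 -173.1 -171.9] Y [-44.5 -43.  -42.3] Z [38.8 44.7 47.3]
wrist fin 42 X [-174.9 -172.4 -171.7] Y [-53.9 -49.9 -46.4] Z [36.5 45.7 47.3]
scene clamp95 55 X [-11.5   4.2  14.8] Y [-12.9  -6.7  10.1] Z [ 95.1  99.4 108.4]
scene clamp110 151 X [-22.5   1.2  26.4] Y [-13.3  -6.5   9.7] Z [111.4 123.9 129.3]
scene clamp130 48 X [-24.2 -17.2  26.6] Y [-12.   -3.6  1
[... 367 characters left out ...]
 [-172.9 -121.  -117.2] Y [-44.8 -38.2 -27.7] Z [38.5 41.6 46.3]
scene fin 10 X [-173.5 -170.4 -168.5] Y [-57.  -52.5 -46.5] Z [37.1 42.9 49.7]
top clamp95 7 X [-11.9  -7.7  10.5] Y [-13.  -11.8 -10. ] Z [ 96.1 102.1 106.3]
top clamp110 142 X [-21.3   0.5  18.7] Y [-14.   -2.6   9.4] Z [115.9 125.5 129.6]
top clamp130 20 X [-22.5  19.7  21.9] Y [-11.8  -3.6   7.5] Z [130.7 136.2 140.4]
top clamp142 42 X [-26.4  23.6  27.4] Y [-12.   -3.    7.6] Z [144.6 154.1 164.3]
top sheet 80 X [-2.2 -1.   2.7] Y [-53.7 -19.8  41.4] Z [70.9 87.7 93.5]
top handle 18 X [-126.4 -121.5 -114.5] Y [-16.8 -14.8  -9.2] Z [66.4 89.4 95.2]
top htop 7 X [-125.4 -119.2 -114. ] Y [-16.1 -14.5 -12.1] Z [93.3 93.6 95.6]
```

View pics/w7.png

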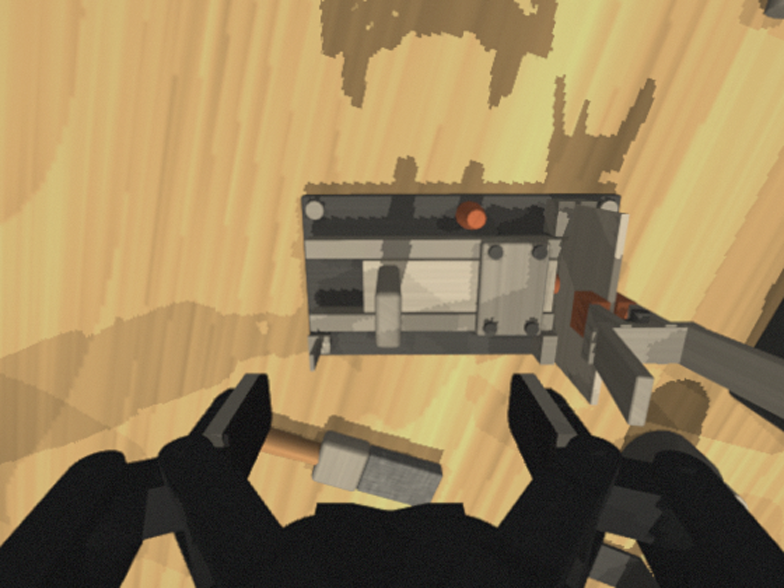

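The handle (388,300) lies between the fingers (midline 390), the fin is at (318,350), and the clamp bites the sheet at right. Descending and gripping.

>>> {"method": "send_rows", "body": {"series": [[85,[-0.01,0,-0.5],[0,0,0]],[85,[0,0,-0.6],[0,0,0]],[85,[0,0,-0.4],[0,0,0]],[85,[0,0,-0.2],[0,0,0]],[85,[0,0,0],[0,0,0]],[40,[0,0,0],[0,0,0]],[20,[0,0,0],[0,0,0]],[8,[0,0,0],[0,0,0]]]}}

```text
clock: 13.8
eef_pos: [495.9, 157.1, 40.1]
tool_rot: [3.14, -0.0, 1.858]
force: [-0.4, -0.1, -0.3]
width: 32.0
gripper_force: 0.0
```

>>> {"method": "send_rows", "body": {"series": [[8,[0,0,0],[0,0,0]],[8,[0,0,0],[0,0,0]],[8,[0,0,0],[0,0,0]],[8,[0,0,0],[0,0,0]]]}}

```text
clock: 14.3
eef_pos: [495.5, 157.0, 39.9]
tool_rot: [3.141, 0.0, 1.859]
force: [-0.9, -0.3, 5.5]
width: 13.3
gripper_force: 58.8
```

Gripped at 13.3 mm. I'll pull about 45 mm, then measure pointer against fin.

>>> {"method": "send_rows", "body": {"series": [[8,[-0.12,-0.036,0],[0,0,0]],[8,[-0.16,-0.048,0],[0,0,0]],[8,[-0.16,-0.048,0],[0,0,0]],[8,[-0.16,-0.048,0],[0,0,0]],[8,[-0.12,-0.036,0],[0,0,0]],[8,[0,0,0],[0,0,0]],[8,[0,0,0],[0,0,0]]]}}

```text
clock: 15.18
eef_pos: [456.4, 145.3, 40.0]
tool_rot: [3.134, -0.001, 1.858]
force: [9.3, 1.0, -2.9]
width: 13.1
gripper_force: 59.0
```

```bash
cat > g.py <<'E'
from h import *
import sys
s=sensors.read_state(); t=s["eef_pos"]; print(t,s["tool_rot"],s["width"],s["force"])
a=np.radians(16.6); e=np.array([np.cos(a),np.sin(a)]); f=np.array([-e[1],e[0]]); c=np.array([611,191])
print("tcp X",(t[:2]-c)@e)
for n in("wrist","scene"):
    d=cam(n); np.save(n+"g.npy",d,allow_pickle=True)
    q=cloud(d).reshape(-1,3); r=q[:,:2]-c; X=r@e; Y=r@f; Z=q[:,2]
    b=(X>-195)&(X<-140)
    for l,k in(("ptr",b&(Y>-43)&(Y<-26)&(Z>37.5)&(Z<46)),("fin",b&(Y<-43.5)&(Y>-66)&(Z>40)&(Z<52)),("finlow",b&(Y<-43.5)&(Y>-66)&(Z>25)&(Z<40)),("htop",b&(abs(Y)<18)&(Z>60)&(Z<98)),("clamp",(abs(X)<45)&(abs(Y)<14)&(Z>130)&(Z<185))):
        if k.sum()>2: print(n,l,k.sum(),"X",np.percentile(X[k],[2,25,50,75,98]).round(1),"Y",np.percentile(Y[k],[2,98]).round(1),"Z",np.percentile(Z[k],[2,98]).round(1))
W=np.load("wristg.npy",allow_pickle=True).item();S=np.load("sceneg.npy",allow_pickle=True).item()
p=c-163*e-45*f
out=[]
for d,h in((W,60),(S,26)):
    u,v=map(int,proj(d,[*p,42])); print("px",u,v); u=min(max(u,h),560-h); v=min(max(v,h),420-h)
    out.append(cv2.resize(d["img"][v-h:v+h,u-h:u+h],(400,400),interpolation=cv2.INTER_CUBIC)); print("crop",u,v,h)
save(sys.argv[1],np.clip(np.hstack(out)*1.5,0,255).astype(np.uint8))
E
python3 g.py w8.png
```

```text
[456.43180686 145.34486812  39.9523576 ] [ 3.13400568e+00 -1.11311082e-03  1.85801975e+00] 13.119895530956287 [ 9.27403349  0.95058848 -2.86900809]
tcp X -161.16932887388162
wrist fin 26 X [-174.9 -174.2 -173.6 -172.9 -172.3] Y [-54.4 -50. ] Z [45.8 47.3]
wrist htop 5183 X [-181.  -168.2 -162.7 -157.  -144.2] Y [-11.8  16.7] Z [62.7 97.2]
scene ptr 8 X [-171.1 -161.9 -160.3 -159.5 -158. ] Y [-40.4 -27.2] Z [38.3 44.3]
scene fin 10 X [-175.9 -172.1 -170.7 -169.3 -168.6] Y [-53.8 -43.9] Z [40.6 46.8]
scene finlow 17 X [-174.5 -173.4 -171.  -170.2 -168. ] Y [-56.1 -44.7] Z [25.9 39.6]
scene htop 154 X [-180.8 -163.9 -155.  -148.  -140.7] Y [-17.2   8.8] Z [61.4 96.7]
scene clamp 202 X [-30.5 -25.  -19.9  27.6  33.3] Y [-13.1   9.9] Z [131.2 176. ]
px 276 323
crop 276 323 60
px 286 177
crop 286 177 26
```

View pics/w8.png

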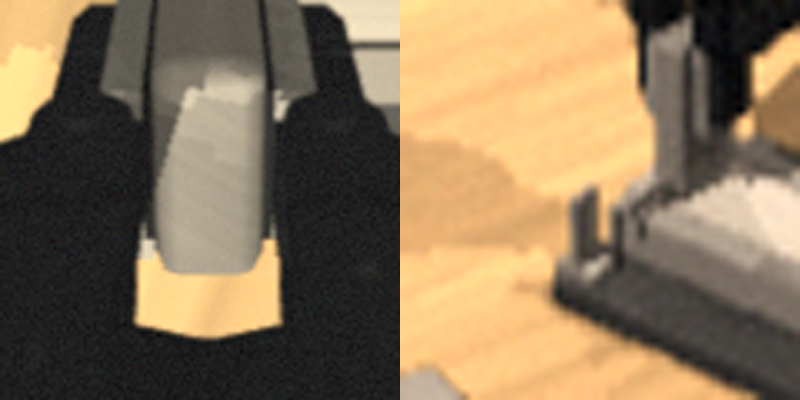

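The scene crop shows the pointer at (620,220) still about 11 mm short of the fin at (583,225). Home-to-fin travel averages about 52 mm across views and 40.8 mm is done, so I'll pull the rest.

>>> {"method": "send_rows", "body": {"series": [[8,[-0.1,-0.03,0],[0,0,0]],[8,[-0.09,-0.026,0],[0,0,0]],[8,[0,0,0],[0,0,0]],[8,[0,0,0],[0,0,0]],[8,[0,0,0],[0,0,0]]]}}

```text
clock: 15.9
eef_pos: [445.8, 142.2, 40.0]
tool_rot: [3.133, -0.001, 1.858]
force: [11.1, 1.0, -4.4]
width: 13.4
gripper_force: 59.4
```

```bash
cat > k.py <<'E'
from h import *
import sys
s=sensors.read_state(); t=s["eef_pos"]; a=np.radians(16.6); e=np.array([np.cos(a),np.sin(a)]); f=np.array([-e[1],e[0]]); c=np.array([611,191])
print(t,"X",(t[:2]-c)@e,"Y",(t[:2]-c)@f,s["force"],s["width"],s["clock"])
D=[cam("scene") for _ in range(10)]; d=D[0]; S=np.mean([x["img"].astype(float) for x in D],0)
dep=np.median([x["depth"] for x in D],0); q=cloud(dict(d,depth=dep)); r=q[:,:,:2]-c; X=r@e; Y=r@f; Z=q[:,:,2]
b=(X>-195)&(X<-140)
for l,k in(("ptr",b&(Y>-42)&(Y<-26)&(Z>38)&(Z<46)),("fin",b&(Y<-45)&(Y>-66)&(Z>34)&(Z<50))):
    for v,u in np.argwhere(k): print(l,u,v,X[v,u].round(1),Y[v,u].round(1),Z[v,u].round(1))
W=cam("wrist"); wi=W["img"]; 
out=[]
p=c-172*e-42*f; u,v=map(int,proj(d,[*p,42])); h=14; print("crop",u,v,h)
out=cv2.resize(S[v-h:v+h,u-h:u+h].astype(np.uint8),(560,560),interpolation=cv2.INTER_CUBIC)
save(sys.argv[1],np.clip(out*1.5,0,255).astype(np.uint8))
E
python3 k.py w9.png
```

```text
[445.75953575 142.18294817  39.95885514] X -172.30013094343207 Y 0.42479567537685625 [11.05355237  0.98587724 -4.44773772] 13.36774614544447 15.9
ptr 288 174 -172.7 -27.4 39.6
ptr 286 175 -173.1 -35.6 40.5
ptr 287 175 -170.8 -34.2 40.7
ptr 285 176 -171.5 -41.9 41.3
ptr 286 176 -171.9 -37.2 38.6
fin 283 175 -172.9 -48.7 47.6
fin 284 175 -171.1 -46.6 47.2
fin 282 176 -172.5 -53.5 47.1
fin 283 176 -169.7 -52.5 47.7
fin 284 176 -171.8 -45.8 43.3
fin 282 177 -172.1 -54.0 44.2
fin 283 177 -171.5 -50.4 42.6
fin 284 177 -169.8 -48.3 42.1
fin 282 178 -172.0 -54.2 41.1
fin 283 178 -171.1 -51.1 39.8
fin 284 178 -170.5 -47.6 38.2
fin 282 179 -172.5 -53.7 37.4
fin 283 179 -171.4 -50.8 36.2
fin 284 179 -170.0 -48.2 35.4
crop 284 175 14
```

View pics/w9.png

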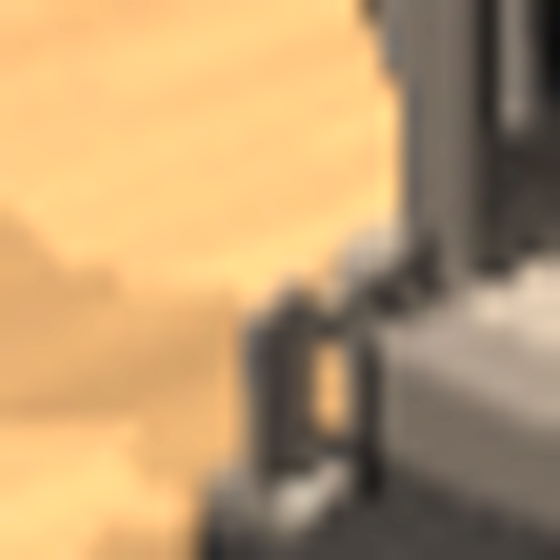

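The pointer (mean X −172.0) and fin (−171.6) line up within about 0.5 mm, and 51.9 mm of travel matches the 52 mm measured at home. A last numeric check that the clamp is still in place, then hand in.

```bash
python3 - <<'E'
from h import *
a=np.radians(16.6); e=np.array([np.cos(a),np.sin(a)]); f=np.array([-e[1],e[0]]); c=np.array([611,191])
q=cloud(cam("scene")).reshape(-1,3); r=q[:,:2]-c; X=r@e; Y=r@f; k=(abs(X)<45)&(abs(Y)<16)&(q[:,2]>130)&(q[:,2]<190)
print(k.sum(),np.percentile(X[k],[2,98]),np.percentile(Y[k],[2,98]),q[k,2].max()); ok=k.sum()>100
s=sensors.read_state(); print(s["force"],s["width"],s["eef_pos"])
if ok: print(ctrl.finish_job())
E
```

```text
201 [-30.84835179  33.42582731] [-12.5581979   9.5091968] 176.06066310187802
[10.8505501   1.07244223 -4.54779635] 13.443906451078332 [445.76412619 142.16546193  39.96773622]
the job is handed in; nothing more can be done
None
```

The job is handed in: the clamp is upright on the middle of the sheet's top edge and the slide is held with its pointer within about 0.5 mm of the fin, but my first grasp missed and pushed the clamp about 5 mm down its stand, and I viewed 12 pictures where the limit was 10.

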